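Close the endoscopy accessory case

TASK

Close the endoscopy accessory case on the trolley: with the fingertips, first fold its upright inner flap down flat over the instruments while the cover still stands open, then swing the hinged cover over it and press it gently down until it is fully shut, without slamming it. Only push, do not pick anything up, leave the things standing around where they are, and take the hand away at the end.

Things in the scene. Friction and masses are not known exactly. Their poses are not given: they have to be found in the camera images.
- case: Grey open-topped case fixed to the work surface, 200 mm (its x) by 260 mm (its y) by 85 mm high, walls 5 mm. Origin at the centre of its underside. Its +x side carries the cover's hinge, its -x side (front) the flap's hinge; both hinge lines run along its y. It stands roughly sideways: its x axis points to the robot's left, give or take 35 degrees. Instruments in it lie at most 50 mm above the work surface.
- flap (a joint): Angle of the inner flap in rad: 0 = folded down flat inside the case (its stop), about 1.57 = upright; stop at 1.75. It starts upright, 1.4 to 1.7. Stiff hinge (0.09 N m friction): it stays where it is left, and folds towards the case's +x side when pushed near its free edge with about 1 N on the face that looks to the front (case -x).
- flap_hinge (a point): Middle of the flap's hinge line, at case x -90 mm, y 0, 56 mm above the work surface. Axes as the case's.
- flap_edge (a point): Middle of the flap's free edge (half-way through its thickness). The flap is a flat grey plate 4 mm thick, 120 mm from hinge line to free edge and 235 mm wide; its mid-plane contains the hinge line. Site axes turn with the flap: x from hinge to free edge, y along the hinge line, z normal to the flap (up when folded flat). Folded flat, its upper face lies 58 mm above the work surface, 27 mm below the rim of the case, and its free edge lies at case x +30 mm.
- cover (a joint): Angle of the cover in rad: 0 = fully shut on the rim (its stop), 1.57 = standing upright, stop at 2.1. It starts open and leaning back, 1.75 to 2.0. Stiff hinge (0.42 N m friction, cover 0.3 kg): it stays at any angle where it is left, and needs a push of about 2 to 4 N near its free edge on its outer face (the face away from the inside of the case) to swing shut. If the flap still stands up the cover runs into it.
- cover_hinge (a point): Middle of the cover's hinge line, at case x +100 mm, y 0, 88 mm above the work surface. Axes as the case's.
- cover_edge (a point): Middle of the cover's free edge (half-way through its thickness). The cover is a flat grey plate 6 mm thick, 200 mm from hinge line to free edge and 260 mm wide; its mid-plane contains the hinge line. Site axes turn with the cover: x from the free edge to the hinge, y along the hinge line, z the normal of its outer face (up when shut). Shut, its outer face lies 91 mm above the work surface; upright, its free edge is 288 mm above it.
- jar_a: Small pale specimen jar with a white cap, 44 mm diameter, 65 mm high, standing in front of the flap (case -x side, 150 to 190 mm from the case's centre). Origin at the centre of its underside. Leave it alone.
- jar_b: Second jar, the same, beside the first. Leave it alone.
- cup: Steel cup, 60 mm diameter, 60 mm high, standing behind the cover (case +x side, 155 to 180 mm from the case's centre). Origin under its centre. Leave it alone.
- bowl: Steel bowl, 130 mm diameter, 45 mm high, to the left. Origin under its centre. Leave it alone.
- tape: White tape roll lying flat, 80 mm diameter, 25 mm high, to the left. Origin under its centre. Leave it alone. (A bottle and a carton of gloves along the far side, a basket and a white processor box at the sides are fixed.)

How it is judged:
On the way, in this order (a step that is already met when the one before it is completed fails the run):
1. the flap is folded down flat (within 0.08 rad) while the cover still stands open (above 1.0 rad) (value of joint flap below 0.08 rad and value of joint cover above 1 rad), for 0.2 s.
2. the cover is shut (within 0.035 rad) over the folded flap (value of joint cover below 0.035 rad and value of joint flap below 0.1 rad), for 0.2 s.
At the end, for the whole second after the job is handed in: The flap lies flat (within 0.1 rad), the cover is shut (within 0.035 rad, about 7 mm at its edge) and at rest, and every loose thing is within 30 mm of where it stood (all of step 2 and velocity of joint cover between -0.05 and 0.05 rad/s and distance of each of jar_a, jar_b, cup, bowl, tape from where it was at the start of the episode below 0.03 m); the robot touches nothing.
It fails at once if a loose thing standing around is moved or lifted by more than 30 mm (distance of any of jar_a, jar_b, cup, bowl, tape from where it was at the start of the episode above 0.03 m).
It fails at once if the cover is slammed (faster than 3 rad/s in the last 0.4 rad) (value of joint cover below 0.4 rad and velocity of joint cover below -3 rad/s).
It fails at once if the flap is pushed or squeezed with more than 80 N (contact force between the fingers and flap above 80 N).
It fails at once if the cover is pushed or squeezed with more than 80 N (contact force between the fingers and cover above 80 N).
It also fails if it takes over 72 s, if anything falls off the work surface, if the arm or the gripper's body presses on something with over 40 N, if the wrist force passes 120 N, or if a joint passes its speed limit or range.

ROBOT

A 6-joint arm with a two-finger parallel gripper is mounted at the origin on the work surface. World frame = base frame: x ahead of the robot, y to its left, z up, the work surface at z = 0. Lengths are in m, angles in rad, forces in N, time in s.
With the tool pointing down it reaches from about 0.4 to 0.825 m from the base axis. Payload 7 kg.
Tool frame: the origin (TCP) lies midway between the tips of the shut fingers; the grasp point (between the pads) lies 19 mm behind it; z points along the fingers, y is the line along which they close (so a half turn about z gives the same grasp; the last joint's range is limited). The gripper opens to 88 mm and grips with 3 to 60 N. Pads are 19 mm wide; open, the fingers measure 130 mm over their backs; the gripper's body (78 mm by 193 mm) begins 47 mm behind the grasp point.
Start: joints at [-0.925, 0.359, 0.012, 0, -1.224, -0.288], TCP at [0.236, -0.632, 0.227] pointing down, gripper open.
Joint ranges: [-3.07, 3.07], [-1.43, 2.12], [-1.02, 1.25], [-3.03, 1.67], [-3.05, -0], [-3.03, 3.03]. Speed limits (rad/s): [2.39, 2.39, 3.01, 3.14, 3.14, 3.14].

INTERFACE

Orientations are given as [roll, pitch, yaw] about the fixed x, y, z axes, in that order (R = Rz(yaw) Ry(pitch) Rx(roll)).
In Python, from station import arm, grab_frame, camera_params, spot_in gives the robot as it stands.
- The arm moves only by the shell command python3 -m jog 'ROWS' [FORCE]. ROWS is JSON, a list that holds one entry, the list of rows, each a list of 7 numbers: the shift along the tool's x, y, z in mm, then the turn, a rotation vector about the tool's x, y, z in rad, then the finger opening in mm, from 0 to 87.6. In form: [[[x, y, z, wx, wy, wz, fingers], ...]]. A call has 1 to 20 rows; each row is the pose to reach, as a shift and turn from the pose commanded when the call began, along the tool's axes at that moment; what a row does not reach only later rows make up. A row lasts 1/8 s, in which the tool goes at most 62.5 mm and 10.7 degrees, less where a joint would pass 70% of its speed; a pose out of reach is approached as far as the arm can. A call with a gripper value outside its range is refused whole. The fingers move at their own pace and stop on an object; FORCE is the grip in N (left out, the last holds). Time passes only in rows, so rows that repeat a pose let the fingers close. It gives the time, the measured TCP pose, the force, the opening and the grip force at its end, in the units of the state.
- arm.get_state(): the state, without advancing time (a new reading comes with each control period).
- grab_frame(name): name is "scene" or "side" or "wrist"; returns (picture, depth): 480x640x3 uint8, blue, green, red; 480x640 float32, m along the optical axis (not along the pixel's ray), 0 where there is no reading.
- camera_params(name): a dict with "mtx" (3x3 intrinsics, pixels), "R" (3x3) and "t" (3): a world point X has camera coordinates R X + t. Camera axes: x right, y down, z forward; pixel columns grow to the right and rows downward; lengths in m; the calibration is good to about 2 mm. A picture is of the moment at which its call begins: read the wrist's pose just before it. camera_params takes no time and is no camera call; for the wrist camera it gives the pose at the moment of the call.
- arm.job_done(): hands the job in; it is judged then, once.
Trained networks look in the newest picture that a camera, given by its name, has taken for a name from the list of things; names that differ only in an ending like _2 or _b are one class to them, and where a whole thing is asked for, a point or a joint stands for the part that bears it (a point fixed in the world has none). Each returns a list of dicts, best first, with "confidence" (0 to 1); they miss things now and then, are a little off and sometimes report something else, mostly with a low value. They report only what shows in the picture. A call takes as long as a camera call.
- spot_in(query, camera): "uv" ([column, row] in pixels, amid what is visible of it).
The state is a dict: "t": time; "q": joint angles; "qd": joint speeds; "joint_efforts": joint torques, N m; "eef_pos": TCP position; "ee_rot": TCP orientation; "force": force on the tool from outside, world axes, zero at the start; "moment": the same for the moment, N m; "width": finger opening in m; "gripper_force": force on a finger pad.
Only numpy, scipy, OpenCV 4.12 (cv2) and the standard library are available. Lean on these libraries where they do the work, as an engineer would, in place of code of your own. Each camera call takes 0.05 s, during which the arm holds its last target. There are 200 camera calls.

## Working session

There is one attempt and no reset: what is moved stays moved. The work goes in short steps, Python scripts to look and compute and a shell command to move; the robot and the scene stay as the last step left them, time stands still between calls to the robot, and variables do not carry over. Pictures are saved under pics/ and viewed, at most 10 in all, crops included, and the job is handed in when it is done.

```bash
mkdir -p pics; ls
cat > h.py <<'E'
import numpy as np, cv2
from station import arm, grab_frame, camera_params, spot_in
from scipy.spatial.transform import Rotation as Ro
def cloud(name):
    p=camera_params(name); im,d=grab_frame(name)
    v,u=np.mgrid[:480,:640]; K=p["mtx"]
    c=np.stack([(u-K[0,2])/K[0,0]*d,(v-K[1,2])/K[1,1]*d,d],-1)
    X=(c-np.array(p["t"]))@np.array(p["R"]); X[d==0]=np.nan
    return im,X
def proj(name,X):
    p=camera_params(name); c=np.array(X)@np.array(p["R"]).T+p["t"]; c=c@np.array(p["mtx"]).T
    return c[...,:2]/c[...,2:]
E
python3 - <<'E'
from h import *
print(arm.get_state())
for n in("scene","side"):
    im,X=cloud(n); cv2.imwrite(f"pics/{n}0.png",im); np.save(n+"0.npy",X)
    for q in("case","flap","cover","flap_hinge","cover_hinge","flap_edge","cover_edge","jar_a","cup","bowl","tape"):
        for r in spot_in(q,n)[:2]:
            u,v=np.round(r["uv"]).astype(int); print(n,q,u,v,round(r["confidence"],2),np.round(X[v,u],3))
E
```

```text
pics
{'t': 0.0, 'q': array([-9.24907472e-01,  3.59412245e-01,  1.10898044e-02, -3.58349578e-04,
       -1.22407716e+00, -2.88101569e-01]), 'qd': array([ 0.00079557, -0.00037967, -0.00127143, -0.00096347, -0.00126611,
        0.00022362]), 'joint_efforts': array([ 5.94085723e-04, -5.82719815e+01,  2.93070334e+01,  6.99805006e+00,
        6.90027126e-03, -1.55395710e-04]), 'eef_pos': array([ 0.23620739, -0.63182288,  0.22561826]), 'ee_rot': array([ 3.13995973e+00, -1.32601857e-04, -2.78392730e+00]), 'force': array([-0.0978365 ,  0.11129017,  0.53504101]), 'moment': array([ 0.05095783, -0.03817876,  0.00718667]), 'gripper_force': 0.0, 'width': 0.08756000466164922}
scene case 219 228 0.95 [ 0.527 -0.175  0.043]
scene case 268 182 0.37 [ 0.546 -0.032  0.199]
scene flap 174 208 0.75 [ 0.588 -0.249  0.12 ]
scene cover 472 289 0.72 [0.546 0.43  0.013]
scene cover 267 182 0.55 [ 0.532 -0.04   0.191]
scene flap_hinge 220 229 0.96 [ 0.532 -0.17   0.044]
scene cover_hinge 219 228 0.78 [ 0.527 -0.175  0.043]
scene cover_hinge 174 209 0.22 [ 0.591 -0.247  0.119]
scene flap_edge 172 209 0.93 [ 0.60
[... 410 characters left out ...]
ape 461 260 0.79 [0.429 0.405 0.004]
side case 224 276 0.58 [ 0.495 -0.09   0.03 ]
side flap 378 157 0.74 [0.442 0.426 0.007]
side flap 176 320 0.61 [ 0.601 -0.251  0.136]
side cover 237 202 0.68 [ 0.515 -0.049  0.196]
side flap_hinge 222 274 0.78 [ 0.493 -0.092  0.036]
side flap_edge 177 316 0.62 [ 0.603 -0.249  0.145]
side flap_edge 221 274 0.33 [ 0.49  -0.092  0.033]
side cover_edge 239 202 0.81 [ 0.519 -0.048  0.197]
side cover_edge 176 318 0.48 [ 0.601 -0.25   0.14 ]
side jar_a 120 376 0.9 [ 0.565 -0.349  0.057]
side jar_a 203 413 0.7 [ 0.715 -0.301  0.065]
side bowl 427 170 0.89 [0.566 0.455 0.014]
side tape 376 154 0.84 [0.439 0.422 0.016]
side tape 241 201 0.49 [ 0.521 -0.045  0.199]
```

Run:
```python
from h import *
P=[]
for n in("scene","side"):
    X=np.load(n+"0.npy").reshape(-1,3); X=X[np.isfinite(X).all(1)]
    P.append(X)
A=np.vstack(P)
A=A[(A[:,0]>.25)&(A[:,0]<.85)&(A[:,1]>-.45)&(A[:,1]<.15)&(A[:,2]>.02)&(A[:,2]<.35)]
def plane(pts,seed,rad=.05,tol=.006):
    s=pts[np.linalg.norm(pts-seed,axis=1)<rad]
    for _ in range(4):
        c=s.mean(0); n=np.linalg.svd(s-c,full_matrices=0)[2][2]
        s=pts[(abs((pts-c)@n)<tol)&(np.linalg.norm(pts-c,axis=1)<.16)]
    return c,n,s
# per camera
for nm,Q in zip(("scene","side"),P):
    for lab,seed,zm in(("flap",[.6,-.25,.13],.09),("cover",[.53,-.04,.195],.1)):
        q=Q[(Q[:,2]>zm)&(Q[:,2]<.32)]
        c,n,s=plane(q,np.array(seed))
        n=n*(-1 if n[1]>0 else 1)
        print(nm,lab,len(s),c.round(3),n.round(3),"yawdir(case x)",np.degrees(np.arctan2(-n[1],-n[0])).round(1),"elev",np.degrees(np.arcsin(n[2])).round(1), "zrange",np.percentile(s[:,2],[1,99]).round(3))
        t=np.cross([0,0,1],n);t/=np.linalg.norm(t); print(" width",np.percentile((s)@t,[.5,99.5]).round(3),t.round(3))
```

```text
scene flap 993 [ 0.607 -0.241  0.138] [ 0.38  -0.925 -0.011] yawdir(case x) 112.3 elev -0.6 zrange [0.091 0.178]
 width [0.336 0.571] [ 0.925  0.38  -0.   ]
scene cover 1542 [ 0.547 -0.029  0.204] [ 0.379 -0.877  0.296] yawdir(case x) 113.4 elev 17.2 zrange [0.103 0.282]
 width [0.348 0.578] [ 0.918  0.396 -0.   ]
side flap 4693 [ 0.599 -0.25   0.138] [ 0.385 -0.923  0.003] yawdir(case x) 112.6 elev 0.2 zrange [0.091 0.178]
 width [0.335 0.568] [ 0.923  0.385 -0.   ]
side cover 13870 [ 0.515 -0.047  0.197] [ 0.368 -0.883  0.291] yawdir(case x) 112.6 elev 16.9 zrange [0.102 0.281]
 width [0.323 0.58 ] [ 0.923  0.385 -0.   ]
```

View pics/scene0.png

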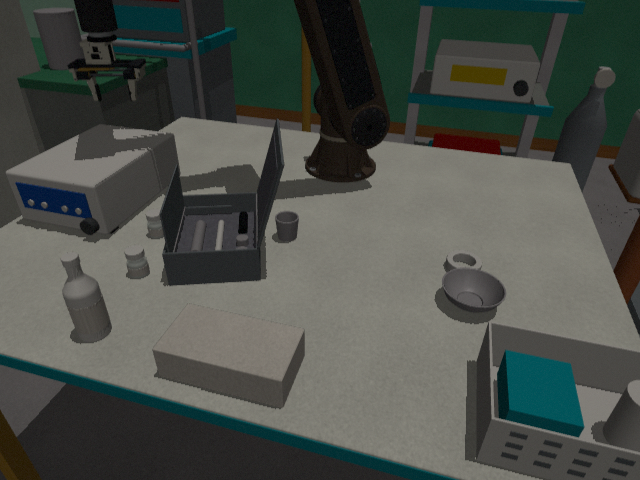

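View pics/side0.png

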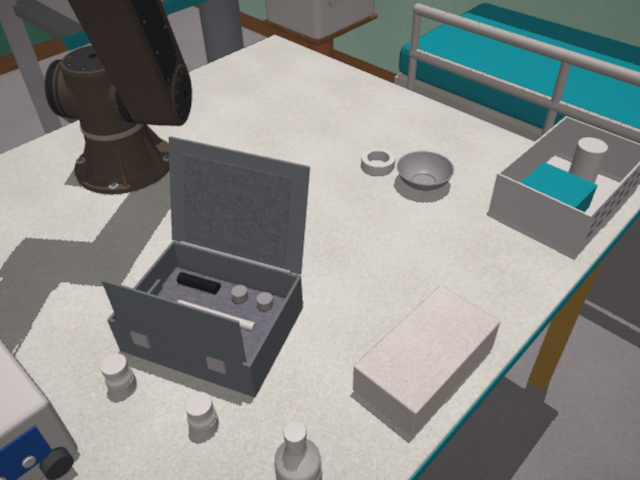

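The case is at about scene pixel (215,230), with the flap at (172,208) upright and the cover at (268,182) leaning back. The jars are at (155,223) and (136,262), and the cup is at (288,225). The plane fits agree with the given sizes: case x yaw is 112.6°, the flap is at about 1.57 and the cover at about 1.87.

```bash
cat >> h.py <<'E'
psi=np.radians(112.6); xc=np.array([np.cos(psi),np.sin(psi),0]); yc=np.array([-xc[1],xc[0],0]); C=-.369*xc-.4515*yc
def case(P): P=np.array(P)-C; return np.stack([P@xc,P@yc,P[...,2]],-1)
def go(x,y,z):  # target TCP in case coords (m), yaw -xc down -> tool shift mm, turn
    s=arm.get_state(); R=Ro.from_euler("xyz",s["ee_rot"])
    T=C+x*xc+y*yc+[0,0,z]
    Rt=Ro.from_euler("xyz",[np.pi,0,psi-np.pi])
    print("shift",np.round(1e3*R.inv().apply(T-s["eef_pos"]),1),"turn",(R.inv()*Rt).as_rotvec().round(3),"world",T.round(3))
def st():
    s=arm.get_state(); print("t",round(s["t"],2),"case",case(s["eef_pos"]).round(4),"F",s["force"].round(1),"q",s["q"].round(2),"rot",s["ee_rot"].round(3))
E
python3 - <<'E'
from h import *
print(C); st(); go(-.135,0,.33)
p=camera_params("wrist"); cam=-np.array(p["R"]).T@p["t"]; s=arm.get_state()
print("cam in tool",Ro.from_euler("xyz",s["ee_rot"]).inv().apply(cam-s["eef_pos"]))
A=np.vstack([np.load(n+"0.npy").reshape(-1,3) for n in("scene","side")]);A=A[np.isfinite(A).all(1)]
c=case(A)
m=(c[:,0]<-.11)&(c[:,0]>-.6)&(abs(c[:,1])<.35)&(c[:,2]<.3)&(c[:,2]>.03)
for a in np.arange(-.6,-.1,.05):
    k=m&(abs(c[:,0]-a-.025)<.025); print(round(a,2),k.sum(), c[k].max(0).round(3) if k.sum() else "", c[k].min(0).round(3) if k.sum() else "")
m=(c[:,0]>.125)&(c[:,0]<.25)&(c[:,2]>.02)&(c[:,2]<.075)&(abs(c[:,1])<.2); print("cup",c[m].min(0).round(3),c[m].max(0).round(3))
E
```

```text
[ 0.55863439 -0.16715523 -0.        ]
t 1.2 case [-0.3055  0.4762  0.2266] F [-0.4  0.5 -0.2] q [-0.92  0.36  0.01 -0.   -1.22 -0.29] rot [-3.142  0.    -2.784]
shift [-469.7  187.8 -103.4] turn [-0.    -0.    -1.607] world [ 0.611 -0.292  0.33 ]
cam in tool [ 0.08205057 -0.00045025 -0.15808095]
-0.6 0  
-0.55 139 [-0.5    0.192  0.152] [-0.513  0.163  0.031]
-0.5 1013 [-0.45   0.312  0.154] [-0.5    0.135  0.03 ]
-0.45 1382 [-0.4    0.35   0.154] [-0.45   0.119  0.03 ]
-0.4 1876 [-0.35   0.35   0.154] [-0.4    0.094  0.03 ]
-0.35 5128 [-0.3    0.349  0.155] [-0.35   0.054  0.03 ]
-0.3 4774 [-0.25   0.349  0.155] [-0.3    0.056  0.03 ]
-0.25 5897 [-0.2    0.35   0.184] [-0.25  -0.289  0.03 ]
-0.2 4037 [-0.15   0.35   0.154] [-0.2   -0.285  0.03 ]
-0.15 237 [-0.138  0.102  0.07 ] [-0.15  -0.085  0.03 ]
cup [0.143 0.013 0.02 ] [0.2   0.074 0.064]
```

```bash
python3 -m jog '[[[0,0,-50,0,0,0,0],[-20,8,-90,0,0,-0.07,0],[-55,22,-103,0,0,-0.18,0],[-90,36,-103,0,0,-0.30,0],[-125,50,-103,0,0,-0.42,0],[-160,64,-103,0,0,-0.54,0],[-195,78,-103,0,0,-0.66,0],[-230,92,-103,0,0,-0.78,0],[-265,106,-103,0,0,-0.90,0],[-300,120,-103,0,0,-1.02,0],[-335,134,-103,0,0,-1.14,0],[-370,148,-103,0,0,-1.26,0],[-405,162,-103,0,0,-1.38,0],[-440,176,-103,0,0,-1.50,0],[-470,188,-103,0,0,-1.607,0],[-470,188,-103,0,0,-1.607,0],[-470,188,-103,0,0,-1.607,0]]]' 10
python3 - <<'E'
from h import *
st(); go(-.135,0,.160)
im,X=cloud("wrist"); cv2.imwrite("pics/w1.png",im)
c=case(X).reshape(-1,3)
m=(c[:,2]>.172)&(c[:,2]<.19)&(c[:,0]>-.12)&(c[:,0]<-.03)
print(m.sum(),np.nanpercentile(c[m],[2,50,98],axis=0).round(3))
E
```

```text
t: 3.32
eef_pos: [0.6106, -0.2916, 0.3295]
ee_rot: [3.141, 0.0, -1.178]
force: [0.6, -0.3, 0.1]
width: 0.0004
gripper_force: 0.0
t 3.33 case [-1.349e-01 -1.000e-04  3.295e-01] F [ 0.6 -0.3  0.1] q [-0.16  0.32  0.19  0.   -1.44  0.55] rot [ 3.141  0.    -1.178]
shift [1.000e-01 1.000e-01 1.695e+02] turn [ 0.     0.    -0.001] world [ 0.611 -0.292  0.16 ]
1271 [[-0.093 -0.111  0.172]
 [-0.092  0.001  0.176]
 [-0.089  0.113  0.177]]
```

View pics/w1.png

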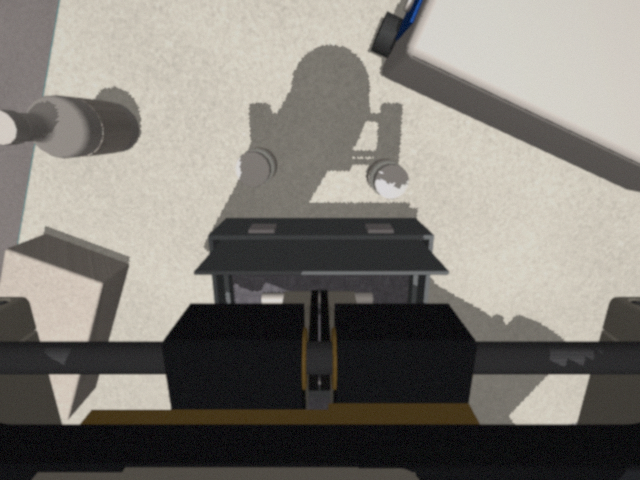

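The flap edge is centred at about (322,260), and the jars at (258,165) and (388,180) are clear. Next I'll fold the flap along its arc.

```bash
python3 -m jog '[[[0,0,50,0,0,0,0],[0,0,100,0,0,0,0],[0,0,150,0,0,0,0],[0,0,177,0,0,0,0],[-15,0,178,0,0,0,0],[-25,0,178,0,0,0,0],[-35,0,178,0,0,0,0],[-47,0,179,0,0,0,0],[-58,0,181,0,0,0,0],[-70,0,185,0,0,0,0],[-81,0,190,0,0,0,0],[-92,0,197,0,0,0,0],[-101,0,204,0,0,0,0],[-109,0,214,0,0,0,0],[-116,0,224,0,0,0,0],[-121,0,235,0,0,0,0],[-126,0,246,0,0,0,0],[-129,0,257,0,0,0,0],[-130,0,264,0,0,0,0],[-130,0,268,0,0,0,0]]]'
python3 -c "
from h import *
st(); go(-.005,0,.056)"
```

```text
t: 5.88
eef_pos: [0.5606, -0.1715, 0.0609]
ee_rot: [3.141, 0.0, -1.177]
force: [-0.3, 0.2, 0.6]
width: 0.0002
gripper_force: 0.3
t 5.88 case [-0.0048 -0.0001  0.0609] F [-0.3  0.2  0.6] q [ 0.04  0.37 -0.39 -0.   -0.81  0.36] rot [ 3.141  0.    -1.177]
shift [0.2 0.1 4.9] turn [ 0.001  0.    -0.   ] world [ 0.561 -0.172  0.056]
```

```bash
python3 -m jog '[[[0,0,2,0,0,0,0],[0,0,3,0,0,0,0],[0,0,4,0,0,0,0],[0,0,4,0,0,0,0]]]'
python3 -c "
from h import *
st()
im,X=cloud('side'); cv2.imwrite('pics/s2.png',im); c=case(X).reshape(-1,3)
m=(c[:,0]>-.085)&(c[:,0]<.03)&(abs(c[:,1])<.11)&(c[:,2]<.075)
for a in (-.08,-.06,-.04,-.02,0,.02):
  k=m&(abs(c[:,0]-a)<.008); print(a,k.sum(),np.nanpercentile(c[k,2],[10,50,90]).round(4) if k.any() else '')
"
```

```text
t: 6.38
eef_pos: [0.561, -0.1716, 0.0583]
ee_rot: [-3.141, -0.0, -1.177]
force: [-1.2, 0.3, 4.6]
width: 0.0007
gripper_force: 2.4
t 6.38 case [-0.005  -0.0005  0.0583] F [-1.2  0.3  4.6] q [ 0.04  0.38 -0.39  0.   -0.8   0.36] rot [-3.141 -0.    -1.177]
-0.08 486 [0.0578 0.0596 0.0613]
-0.06 1042 [0.0575 0.0593 0.061 ]
-0.04 981 [0.0576 0.0593 0.0611]
-0.02 1010 [0.0576 0.0596 0.0622]
0 732 [0.0574 0.0592 0.0612]
0.02 319 [0.0575 0.0594 0.0611]
```

View pics/s2.png

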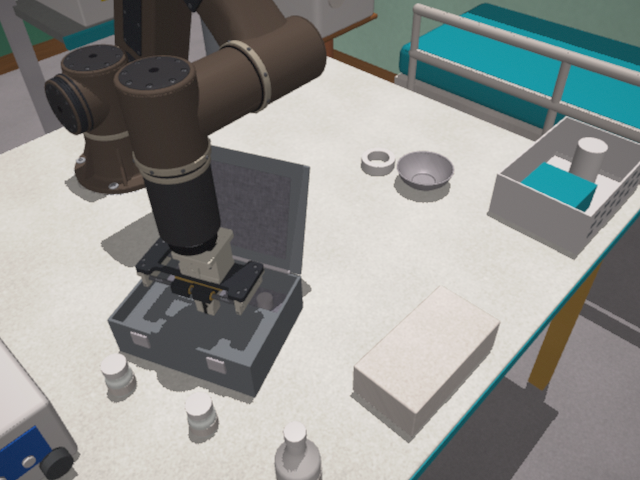

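The flap lies flat: its depth reads 59 mm across the whole face, and the hand at about (205,290) is still touching it. Next I'll lift and pass over the cover.

```bash
python3 -m jog '[[[0,0,-30,0,0,0,0],[0,0,-80,0,0,0,0],[0,0,-130,0,0,0,0],[0,0,-180,0,0,0,0],[0,0,-230,0,0,0,0],[0,0,-275,0,0,0,0],[-30,0,-285,0,0,0,0],[-70,0,-285,0,0,0,0],[-110,0,-285,0,0,0,0],[-150,0,-285,0,0,0,0],[-190,0,-285,0,0,0,0],[-208,0,-285,0,0,0,0],[-208,0,-285,0,0,0,0],[-208,0,-285,0,0,0,0]]]'
python3 -c "
from h import *
st(); go(.2,0,.26)
im,X=cloud('side'); c=case(X).reshape(-1,3)
m=(c[:,0]>.09)&(c[:,0]<.19)&(abs(c[:,1])<.12)&(c[:,2]<.28)&(c[:,2]>.1)
k=c[m]; p=np.polyfit(k[:,2],k[:,0],1); r=k[:,0]-np.polyval(p,k[:,2]); k=k[abs(r)<.006];p=np.polyfit(k[:,2],k[:,0],1)
print(len(k),p,'cover angle',np.pi/2+np.arctan(p[0]))
im,X=cloud('wrist'); cv2.imwrite('pics/w3.png',im); c=case(X).reshape(-1,3)
m=(c[:,2]>.26)&(c[:,2]<.30)&(abs(c[:,0]-.16)<.03)&(abs(c[:,1])<.14); print('edge',m.sum(),np.nanpercentile(c[m],[2,50,98],axis=0).round(3))
"
```

```text
t: 8.18
eef_pos: [0.4812, 0.0203, 0.3427]
ee_rot: [-3.141, -0.0, -1.177]
force: [0.8, -0.2, 0.4]
width: 0.0004
gripper_force: 0.0
t 8.18 case [ 0.2028 -0.0005  0.3427] F [ 0.8 -0.2  0.4] q [ 0.45 -0.03 -0.2   0.   -1.4  -0.06] rot [-3.141 -0.    -1.177]
shift [ 2.8  0.5 82.7] turn [-0. -0. -0.] world [0.482 0.017 0.26 ]
12557 [0.30342043 0.06787462] cover angle 1.8653881643574943
edge 8949 [[ 0.148 -0.123  0.261]
 [ 0.153  0.001  0.276]
 [ 0.159  0.124  0.281]]
```

View pics/w3.png

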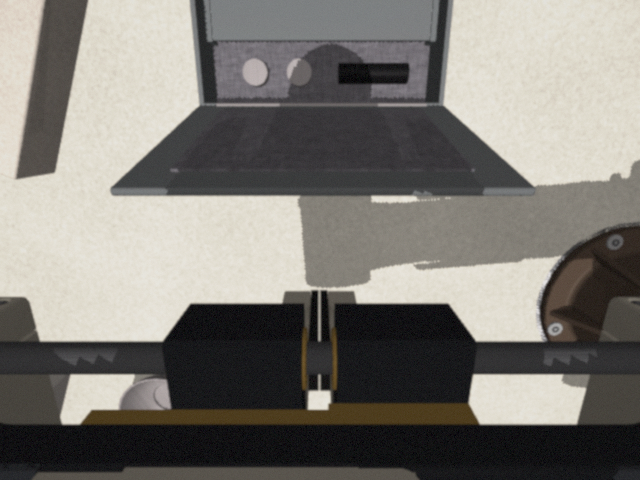

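The cover edge is at row 190, about 40 mm ahead of the fingertips, and everything else is untouched. Next I'll go down behind it and push.

```bash
python3 -m jog '[[[0,0,40,0,0,0,0],[0,0,84,0,0,0,0],[15,0,88,0,0,0,0],[27,0,88,0,0,0,0],[37,0,87,0,0,0,0],[47,0,85,0,0,0,0],[62,0,83,0,0,0,0],[76,0,81,0,0,0,0],[90,0,80,0,0,0,0],[105,0,81,0,0,0,0],[120,0,82,0,0,0,0],[135,0,85,0,0,0,0],[150,0,89,0,0,0,0],[164,0,95,0,0,0,0],[178,0,102,0,0,0,0],[191,0,110,0,0,0,0],[203,0,119,0,0,0,0]]]'
python3 -c "
from h import *
st()
im,X=cloud('side'); cv2.imwrite('pics/s4.png',im)"
```

```text
t: 10.4
eef_pos: [0.5592, -0.1679, 0.223]
ee_rot: [3.141, -0.0, -1.177]
force: [-1.2, 0.2, 1.9]
width: 0.0004
gripper_force: 0.6
t 10.4 case [-0.0009 -0.0003  0.223 ] F [-1.2  0.2  1.9] q [ 0.04  0.21 -0.2   0.   -1.16  0.35] rot [ 3.141 -0.    -1.177]
```

View pics/s4.png

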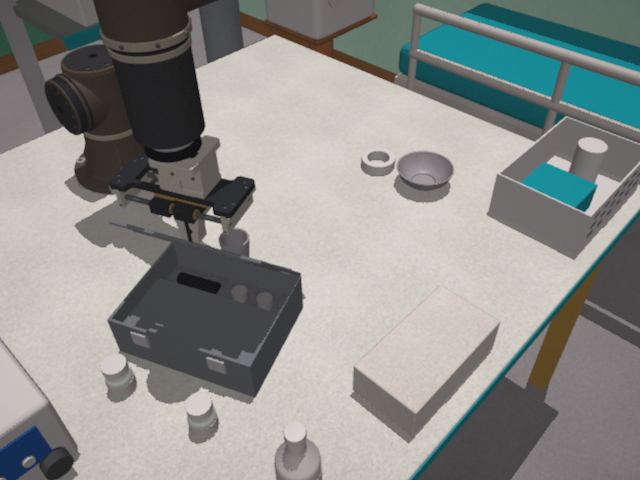

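The cover is now edge-on to the camera, along about (110,222) to (235,255), with the fingertip on it. That fits roughly 50°, so I'll continue.

```bash
python3 -m jog '[[[12,0,10,0,0,0,0],[22,0,21,0,0,0,0],[32,0,33,0,0,0,0],[40,0,47,0,0,0,0],[47,0,60,0,0,0,0],[53,0,73,0,0,0,0],[58,0,88,0,0,0,0],[62,0,103,0,0,0,0],[63,0,111,0,0,0,0],[64,0,118,0,0,0,0],[65,0,123,0,0,0,0],[65,0,127,0,0,0,0],[65,0,130,0,0,0,0],[65,0,132,0,0,0,0],[65,0,134,0,0,0,0],[65,0,134,0,0,0,0]]]'
python3 -c "
from h import *
st()"
```

```text
t: 12.45
eef_pos: [0.5841, -0.227, 0.0913]
ee_rot: [-3.141, -0.001, -1.176]
force: [-3.9, 2.4, 10.9]
width: 0.0006
gripper_force: 5.6
t 12.45 case [-0.065  -0.0005  0.0913] F [-3.9  2.4 10.9] q [-0.06  0.39 -0.27  0.   -0.91  0.45] rot [-3.141e+00 -1.000e-03 -1.176e+00]
```

Contact is at 10.9 N and z = 91 mm, which is where the shut face should be. I'll press a little more, hold, then withdraw.

```bash
python3 -m jog '[[[0,0,1,0,0,0,0],[0,0,1,0,0,0,0],[0,0,1,0,0,0,0],[0,0,-10,0,0,0,0],[0,0,-40,0,0,0,0],[0,0,-90,0,0,0,0],[0,0,-140,0,0,0,0],[0,0,-190,0,0,0,0],[0,0,-230,0,0,0,0],[0,0,-230,0,0,0,0]]]'
python3 -c "
from h import *
st()
im,X=cloud('side'); cv2.imwrite('pics/s5.png',im); c=case(X).reshape(-1,3)
m=(abs(c[:,0])<.095)&(abs(c[:,1])<.12)&(c[:,2]<.15)
for a in (-.09,-.06,0,.06,.09):
  k=m&(abs(c[:,0]-a)<.008); print(a,k.sum(),np.nanpercentile(c[k,2],[10,50,90]).round(4) if k.any() else '')
A=np.load('side0.npy').reshape(-1,3)
"
```

```text
t: 13.7
eef_pos: [0.5853, -0.2274, 0.324]
ee_rot: [-3.136, -0.004, -1.177]
force: [-0.1, 0.4, 0.4]
width: 0.0007
gripper_force: 0.0
t 13.7 case [-0.0658 -0.0015  0.324 ] F [-0.1  0.4  0.4] q [-0.06  0.23  0.05  0.   -1.39  0.45] rot [-3.136 -0.004 -1.177]
-0.09 1010 [0.0906 0.0923 0.0939]
-0.06 1159 [0.0907 0.0923 0.094 ]
0 1012 [0.0905 0.0923 0.094 ]
0.06 902 [0.0906 0.0923 0.0939]
0.09 693 [0.0907 0.0924 0.0941]
```

View pics/s5.png

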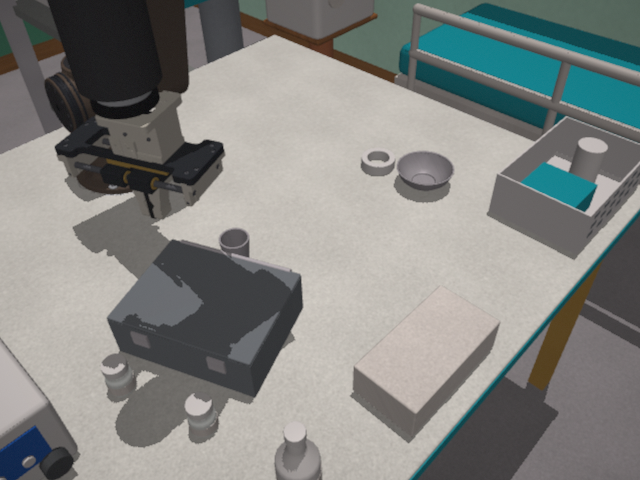

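The cover is flat at about (205,305), reading a level 92 mm from front to back. The jars at (118,375) and (201,415), the cup at (235,243), the bowl and the tape all look to be where they were, and the hand is clear above.

```bash
python3 -c "
from h import *
print(arm.job_done())"
```

```text
the job is handed in; nothing more can be done
None
```

The flap is folded flat and the cover is shut over it. The loose things look undisturbed in the last picture, the hand is clear, and the job was handed in at about 14 s without a verdict being shown.

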